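Dispense three cartons into the tray and confirm the batch

TASK

Slide the empty tray under the carton dispenser's chute until it sits squarely home against the stop rail, and let go of it. Then work the dispenser's sprung lever to drop exactly three cartons into the tray, leaving the other two in the magazine. Finally press the long key of the keypad firmly, without touching its small keys or disturbing the jars and other things about, to confirm the batch.

Things in the scene. Friction and masses are not known exactly. Their poses are not given: they have to be found in the camera images.
- dispenser: Fixed grey bench machine, 120 mm (its x) by 190 mm (its y). Origin on the table under the middle of its magazine: an upright steel shaft with slotted sides, 101 x 65 mm, top at z = 221 mm, with five cartons stacked flat on a floor at z = 90 mm. Outlet and chute on its -y side; on its +y side the pusher housing (top z = 127 mm, to y = 115 mm) with the lever.
- tray_home (a point): Where the tray's origin lies when the tray is home: dispenser (0, -150 mm, 0). Axes as the dispenser's. The stop rail, under the chute, is a steel bar along x, 120 mm long, 25 mm high, its outer face at dispenser y = -75 mm.
- lever_pad (a point): Middle of the top of the lever's black press pad (60 mm along dispenser x, 50 mm along the lever, 10 mm thick). The lever is hinged along x at dispenser y = 55, z = 150 mm and reaches to +y, pad 105 mm from the hinge. Released, it slopes up 0.25 rad and this point is at y = 155, z = 184 mm; fully pressed y = 159, z = 132 mm. Moves with the lever.
- lever (a joint): Lever angle, rad: 0 up, 0.5 fully down on its stop. A spring returns it (about 6 N at the pad at first, up to 15 N at the bottom). One full press (over 0.47) pushes the bottom carton out and down the chute; once the lever is let fully up (below 0.03) the next carton drops into place, within 0.3 s.
- tray: Loose grey plastic open tray, about 0.4 kg: 130 mm (x) by 150 mm (y), 36 mm high, 5 mm walls and floor. Origin at the centre of its underside. A handle plate stands at its -y end. At home its +y wall is against the stop rail and its axes lie along the dispenser's (handle away from the machine).
- tray_handle (a point): Grip point of the tray's handle plate, at tray (0, -81 mm, 58 mm). The plate is upright, 70 mm along x, 12 mm thick along y, its top at z = 75 mm; it is pinched across its thickness from above, one finger inside the tray's end wall (36 mm high), one outside.
- carton1: Lowest carton in the magazine at the start, so the first out. All cartons: closed black box with a brass-coloured band, 90 x 50 x 24 mm, 50 g, lying flat, long side along the dispenser's x. Origin at the centre of its underside.
- carton2: Second carton from the bottom.
- carton3: Third carton from the bottom.
- carton4: Fourth from the bottom; must stay in the magazine.
- carton5: Top carton; must stay in the magazine.
- keypad: Fixed grey console, 90 mm (x) by 150 mm (y), 43 mm high. Origin at the centre of its underside. On its top, all white: one long key and, beyond it (towards +x), two small square keys (22 mm, at x = 24 mm, y = -18 and -50 mm), and a dark display.
- long_key_top (a point): Middle of the upper face of the long membrane key (28 mm along the keypad's x, 80 mm along its y), 46 mm above the table, at keypad x = -21 mm, y = 0. It hardly moves (1.5 mm): it registers at 5 N and must not get more than 45 N; press down until the force is felt.
- small_key1: Small square key, not to be pressed (a 2 N touch counts).
- small_key2: The other small square key, not to be pressed.
- jar1: Bystander: amber glass jar with brass-coloured cap, 52 mm across, 90 mm high, origin at the centre of its underside; five of these.
- jar2: Bystander jar.
- jar3: Bystander jar.
- jar4: Bystander jar.
- jar5: Bystander jar.
- spare_carton: Bystander: a plain black carton without band, 90 x 50 x 24 mm, lying on the table.
- scoop_cup: Bystander: steel cup, 70 mm across, 80 mm high.
- long_key: The long key itself; origin on the middle of its underside, 4 mm below its upper face.
- chute_lip (a point): Middle of the lower lip of the polished chute, at dispenser (0, -95, 50 mm); the chute is 102 mm wide with cheeks up to 80 mm high here. The lip overhangs the tray's +y wall when the tray is home.

How it is judged (in metres and radians):
On the way, in this order (a step that is already met when the one before it is completed fails the run):
1. the empty tray is home against the stop rail under the chute, and released (x of tray in the frame of tray_home between -0.025 and 0.025 m and y of tray in the frame of tray_home between -0.012 and 0.006 m and angle between the y axis of tray and the y axis of dispenser, either way round below 0.12 rad and angle between tray's own z axis and vertical below 0.05 rad and linear speed of tray below 0.02 m/s and x of carton1 in the frame of dispenser between -0.02 and 0.02 m and y of carton1 in the frame of dispenser between -0.012 and 0.012 m and height (world z) of carton1 above 0.08 m and contact force between tray and the fingers below 0.1 N), for 0.2 s.
2. the first carton has dropped into the tray and the lever is back up (x of carton1 in the frame of tray between -0.06 and 0.06 m and y of carton1 in the frame of tray between -0.07 and 0.07 m and z of carton1 in the frame of tray between -0.005 and 0.085 m and x of carton2 in the frame of dispenser between -0.02 and 0.02 m and y of carton2 in the frame of dispenser between -0.012 and 0.012 m and height (world z) of carton2 above 0.08 m and value of joint lever below 0.08 rad), for 0.03 s.
3. the second carton has dropped into the tray and the lever is back up (x of carton2 in the frame of tray between -0.06 and 0.06 m and y of carton2 in the frame of tray between -0.07 and 0.07 m and z of carton2 in the frame of tray between -0.005 and 0.085 m and x of carton3 in the frame of dispenser between -0.02 and 0.02 m and y of carton3 in the frame of dispenser between -0.012 and 0.012 m and height (world z) of carton3 above 0.08 m and value of joint lever below 0.08 rad), for 0.03 s.
4. the third carton has dropped into the tray and the lever is back up (x of carton3 in the frame of tray between -0.06 and 0.06 m and y of carton3 in the frame of tray between -0.07 and 0.07 m and z of carton3 in the frame of tray between -0.005 and 0.085 m and x of carton4 in the frame of dispenser between -0.02 and 0.02 m and y of carton4 in the frame of dispenser between -0.012 and 0.012 m and height (world z) of carton4 above 0.08 m and value of joint lever below 0.08 rad), for 0.03 s.
5. the long key is pressed to at least 5 N (contact force between long_key and anything else above 5 N), for 0.05 s.
At the end, for the whole second after the job is handed in: Tray flat at home (within 25 mm along the rail, 12 mm from it, 0.12 rad), cartons 1 to 3 at rest in it, cartons 4 and 5 still in the magazine, lever up (below 0.05 rad); the long key was pressed to 5 N or more after the third carton dropped (x of tray in the frame of tray_home between -0.025 and 0.025 m and y of tray in the frame of tray_home between -0.012 and 0.006 m and angle between the y axis of tray and the y axis of dispenser, either way round below 0.12 rad and angle between tray's own z axis and vertical below 0.05 rad and linear speed of tray below 0.02 m/s and x of carton1 in the frame of tray between -0.06 and 0.06 m and y of carton1 in the frame of tray between -0.07 and 0.07 m and z of carton1 in the frame of tray between -0.005 and 0.085 m and linear speed of each of carton1, carton2, carton3 below 0.05 m/s and x of carton2 in the frame of tray between -0.06 and 0.06 m and y of carton2 in the frame of tray between -0.07 and 0.07 m and z of carton2 in the frame of tray between -0.005 and 0.085 m and x of carton3 in the frame of tray between -0.06 and 0.06 m and y of carton3 in the frame of tray between -0.07 and 0.07 m and z of carton3 in the frame of tray between -0.005 and 0.085 m and x of carton4 in the frame of dispenser between -0.02 and 0.02 m and y of carton4 in the frame of dispenser between -0.012 and 0.012 m and height (world z) of each of carton4, carton5 above 0.08 m and x of carton5 in the frame of dispenser between -0.02 and 0.02 m and y of carton5 in the frame of dispenser between -0.012 and 0.012 m and value of joint lever below 0.05 rad); the robot touches nothing.
It fails at once if the long key gets more than 45 N (contact force between long_key and anything else above 45 N).
It fails at once if a small key is touched with more than 2 N (contact force between any of small_key1, small_key2 and anything else above 2 N).
It fails at once if a jar, the spare carton or the cup is moved by more than 30 mm (distance of any of jar1, jar2, jar3, jar4, jar5, spare_carton, scoop_cup from where it was at the start of the episode above 0.03 m).
It also fails if it takes over 72 s, if anything falls off the work surface, if the arm or the gripper's body presses on something with over 40 N, if the wrist force passes 120 N, or if a joint passes its speed limit or range.

ROBOT

A 6-joint arm with a two-finger parallel gripper is mounted at the origin on the work surface. World frame = base frame: x ahead of the robot, y to its left, z up, the work surface at z = 0. Lengths are in mm, angles in rad, forces in N, time in s.
With the tool pointing down it reaches from about 400 to 925 mm from the base axis. Payload 12.5 kg.
Tool frame: the origin (TCP) lies at the very end of the fingers, on their centre line; the grasp point (between the pads) lies env.hold_point_z behind it (env.hold_point_z is the distance from the TCP to the grasp point, in mm); y points along the fingers, z is the direction in which the jaws open and shut, and the axes are right-handed (so a half turn about y gives the same grasp; the last joint's range is limited). The gripper opens to 95 mm and grips with 3 to 60 N. Pads are 20 mm wide; open, the fingers measure 119 mm over their backs; the gripper's body (75 mm by 180 mm) begins 59 mm behind the grasp point.
Start: joints at [-1.381, 0.491, 1.559, -0, 1.092, -0.106], TCP at [182.214, -597.867, 214.661] pointing down, gripper open.
Joint ranges: [-3.1, 3.1], [-0.84, 2.19], [0.05, 2.79], [-1.13, 4.28], [0.06, 2.93], [-2.69, 2.69]. Speed limits (rad/s): [2.22, 2.22, 2.79, 3.14, 3.14, 3.14].

INTERFACE

Orientations are given as [roll, pitch, yaw] about the fixed x, y, z axes, in that order (R = Rz(yaw) Ry(pitch) Rx(roll)).
In Python, from cell import env gives the robot as it stands.
- The arm moves only by the shell command python3 -m inch 'ROWS'. ROWS is JSON, one flat list of numbers, 7 for each row, row after row: the shift along the tool's x, y, z in m, then the turn, a rotation vector about the tool's x, y, z in degrees, then the closure, from -1 (fully open) to 1 (shut). In form: [tx, ty, tz, ax, ay, az, hand, tx, ty, tz, ax, ay, az, hand, ...]. A call has 1 to 10 rows; each row shifts and turns the commanded pose from where the row before left it, along the tool's axes as they then stand; what a row does not reach is not made up. A row lasts 1/10 s, in which the tool goes at most 50 mm and 8.59 degrees, less where a joint would pass 70% of its speed; a pose out of reach is approached as far as the arm can. A call is refused whole if a number of a shift passes 0.05 or a number of a turn 8.59, either way. A call with a gripper value outside its range is refused whole. The fingers move at their own pace and stop on an object; the grip force is fixed at half the most. Time passes only in rows, so rows that do not move let the fingers close. It gives the time, the measured TCP pose, the force and the opening at its end, in the units of the state.
- env.state(): the state, without advancing time (a new reading comes with each control period).
- env.read_camera(name): name is "scene" or "top"; returns a dict with "pixels" (480x640x3 uint8, blue, green, red), "depth" (480x640 float32, mm along the optical axis (not along the pixel's ray), 0 where there is no reading), "mtx" (3x3 intrinsics, pixels), "k1" (the pictures are not rectified: a ray, as slopes to the right and down, at radius r is drawn at 1 + k1 r^2 times it, then the intrinsics apply), "R" (3x3) and "t" (3): a world point X has camera coordinates R X + t. Camera axes: x right, y down, z forward; pixel columns grow to the right and rows downward; lengths in mm; the calibration is good to about 2 mm. A picture is of the moment at which its call begins.
- env.job_done(): hands the job in, once; it reports no verdict.
The state is a dict: "t": time; "joints": joint angles; "qvel": joint speeds; "tau": joint torques, N m; "eef_pos": TCP position; "tcp_rot": TCP orientation; "ft_force": force on the tool from outside, world axes, zero at the start; "moment": the same for the moment, N m; "opening": opening from 0.0 (shut) to 1.0 (fully open).
Only numpy, scipy, OpenCV 4.12 (cv2) and the standard library are available. Lean on these libraries where they do the work, as an engineer would, in place of code of your own. Each camera call takes 0.05 s, during which the arm holds its last target.

## Working session

There is one attempt and no reset: what is moved stays moved. The work goes in short steps, Python scripts to look and compute and a shell command to move; the robot and the scene stay as the last step left them, time stands still between calls to the robot, and variables do not carry over. Pictures are saved under pics/ and viewed, and the job is handed in when it is done.

```bash
ls; mkdir -p pics; python3 - <<'E'
from cell import env
import cv2,numpy as np
print(env.state(), env.hold_point_z)
for n in ("scene","top"):
    c=env.read_camera(n); cv2.imwrite(f"pics/{n}0.png",c["pixels"]); np.savez(f"{n}0.npz",**c)
    print(n,c["mtx"],c["k1"],c["R"],c["t"])
E
```

```text
pics
{'t': 0.0, 'joints': array([-1.38059535e+00,  4.91563471e-01,  1.55947153e+00,  1.78806876e-05,
        1.09170887e+00, -1.05595610e-01]), 'qvel': array([ 0.00158674, -0.00116115, -0.00032244,  0.00078421, -0.00037146,
        0.00096812]), 'tau': array([-8.02637787e-04, -6.12638783e+01, -2.58179981e+01,  6.92001614e-02,
        4.82411915e-02, -1.04864273e-04]), 'eef_pos': array([ 182.16837757, -597.59403377,  214.05172073]), 'tcp_rot': array([-1.57193945e+00,  1.37106863e-04, -2.84580440e+00]), 'ft_force': array([-4.88416068e-01, -1.17879174e+00,  1.06970594e-03]), 'moment': array([0.0288897 , 0.03819858, 0.02424899]), 'opening': 0.9987720235087169} 18.8
scene [[434.48099826   0.         313.39980466]
 [  0.         434.48099826 241.15077901]
 [  0.           0.           1.        ]] 0.015483470893984205 [[-0.76001467  0.64984315 -0.00903268]
 [ 0.43810688  0.50201676 -0.74568193]
 [-0.48004173 -0.57068648 -0.66624086]] [ 437.5266522  -134.16144999 1274.10372114]
top [[599.84885398   0.         318.73652034]
 [  0.         599.84885398 246.91755573]
 [  0.           0.           1.        ]] -0.16582008252417893 [[-2.11017764e-02 -9.99769902e-01 -3.85469855e-03]
 [-9.85478618e-01  2.14495678e-02 -1.68439337e-01]
 [ 1.68483261e-01  2.44353770e-04 -9.85704485e-01]] [ -11.04256139  606.19423183 1346.61278201]
```

View pics/scene0.png

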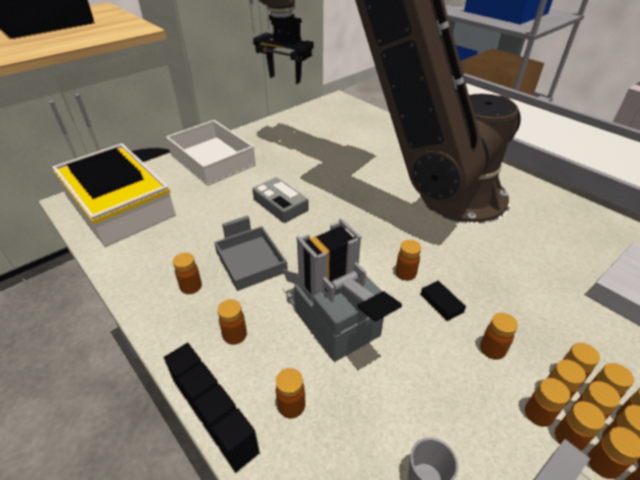

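View pics/top0.png

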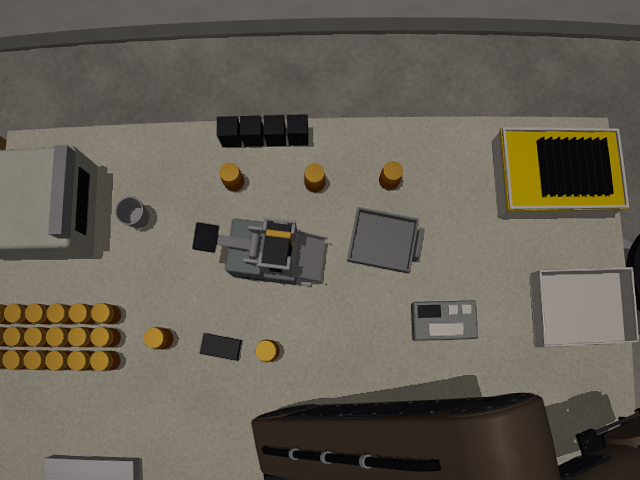

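The top view shows the lever pad near pixel (205,237), the magazine at (278,245), the chute at (313,258), the tray at (385,240) with its handle at (418,245), and the keypad at (445,320) with its long key at (446,329). The jars sit clear of the tray's path. Next I'll measure these.

```bash
cat > h.py <<'E'
import numpy as np,cv2
def load(n): return dict(np.load(n))
def slopes(c,uv):
    uv=np.asarray(uv,float).reshape(-1,2)
    K=c["mtx"]; k=float(c["k1"])
    return cv2.undistortPoints(uv.reshape(-1,1,2),K,np.array([k,0,0,0,0.])).reshape(-1,2)
def plane(c,uv,z):
    s=slopes(c,uv); d=np.c_[s,np.ones(len(s))]@c["R"]; o=-c["R"].T@c["t"]
    return o+d*((z-o[2])/d[:,2])[:,None]
def cloud(c):
    v,u=np.mgrid[0:480,0:640]; s=slopes(c,np.c_[u.ravel(),v.ravel()])
    D=c["depth"].ravel().astype(float); P=(np.c_[s,np.ones(len(s))]*D[:,None]-c["t"])@c["R"]
    P[D==0]=np.nan; return P.reshape(480,640,3)
def proj(c,X):
    X=np.asarray(X,float).reshape(-1,3)
    return cv2.projectPoints(X,cv2.Rodrigues(c["R"])[0],c["t"],c["mtx"],np.array([float(c["k1"]),0,0,0,0]))[0].reshape(-1,2)
E
python3 - <<'E'
from h import *
c=load("top0.npz"); P=cloud(c); Z=P[...,2]
def rect(m,name,z=None):
    n,l,st,_=cv2.connectedComponentsWithStats(m.astype(np.uint8))
    i=1+np.argmax(st[1:,4]); pts=P[l==i]; r=cv2.minAreaRect(pts[:,:2].astype(np.float32))
    print(name,st[i],"ctr",np.round(r[0],1),"size",np.round(r[1],1),"ang",round(r[2],2),"z",np.round(np.percentile(pts[:,2],[5,50,95]),1))
def win(u0,u1,v0,v1):
    m=np.zeros((480,640),bool); m[v0:v1,u0:u1]=1; return m
rect(win(335,430,195,285)&(Z>25)&(Z<45),"tray rim")
rect(win(335,430,195,285)&(Z>20),"tray+handle")
rect(win(405,435,215,285)&(Z>60)&(Z<85),"handle")
rect(win(185,222,210,265)&(Z>150),"pad")
rect(win(240,310,205,300)&(Z>205),"mag top")
rect(win(220,310,205,300)&(Z>110)&(Z<140),"housing")
rect(win(400,490,290,350)&(Z>35)&(Z<55),"keypad")
px=c["pixels"].min(2)
rect(win(425,467,320,338)&(px>150),"longkey")
for (u,v) in [(205,237),(385,240),(418,245),(446,329),(275,240),(313,258)]: print(u,v,np.round(P[v,u],1))
E
```

```text
tray rim [347 206  72  66 616] ctr [ 625.6 -181.3] size [159.8 132. ] ang 77.41 z [27. 34. 40.]
tray+handle [347 206  78  66 865] ctr [ 625.2 -183.1] size [163.6 132. ] ang 77.41 z [24.  35.1 74.8]
handle [414 228  11  30 170] ctr [ 607.4 -256.2] size [13.2 68.1] ang 77.39 z [64.7 72.7 77.3]
pad [192 222  30  31 691] ctr [609.8 212.9] size [57.7 57.9] ang 80.92 z [172.5 181.9 189.4]
mag top [ 257  216   39   54 1300] ctr [589.3  64. ] size [ 65.9 103.8] ang 82.0 z [205.9 209.9 220.6]
housing [225 246  57  30 673] ctr [562.7 120.1] size [124.6  54.1] ang 80.29 z [118.2 125.6 130.8]
keypad [ 413  301   65   40 2405] ctr [ 429.6 -313.2] size [ 90.2 151.9] ang 0.29 z [37.2 42.2 47.4]
longkey [430 324  16   1  16] ctr [ 420.3 -295.2] size [35.9  0.4] ang 88.17 z [38.6 43.9 46.6]
205 237 [610.3 217.9 181.2]
385 240 [ 628.5 -185.3   -2.1]
418 245 [ 601.1 -252.3   76.2]
446 329 [ 408.1 -313.3   48.1]
275 240 [595.8  66.3 207. ]
313 258 [578.4 -10.3  61.6]
```

```bash
python3 - <<'E'
from h import *
c=load("top0.npz")
im=c["pixels"]
cv2.imwrite("pics/top0z.png",cv2.resize(im[190:350,180:500],None,fx=2.5,fy=2.5,interpolation=cv2.INTER_CUBIC))
E
```

```text
(no output)
```

View pics/top0z.png

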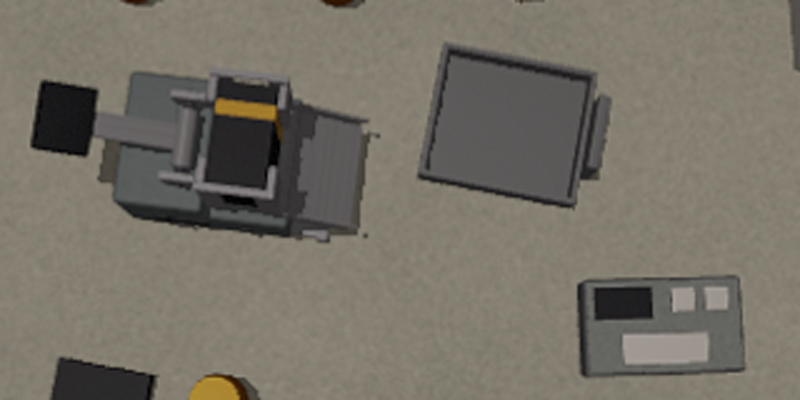

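```bash
cat >> h.py <<'E'
from scipy.spatial.transform import Rotation as Ro
def go(target,yaw):
    "print remaining shift in tool axes (mm) and turn about tool y (deg), for tool-down pose"
    from cell import env
    s=env.state(); R=Ro.from_euler('xyz',s['tcp_rot']).as_matrix()
    d=R.T@(np.asarray(target,float)-s['eef_pos'])
    Rt=(Ro.from_euler('z',yaw)*Ro.from_euler('x',-np.pi/2)).as_matrix()
    rv=np.degrees(Ro.from_matrix(R.T@Rt).as_rotvec())
    print("t",round(s['t'],2),"pos",np.round(s['eef_pos'],1),"rpy",np.round(s['tcp_rot'],3),"F",np.round(s['ft_force'],1),"open",round(s['opening'],3))
    print("tool shift now-axes mm",np.round(d,1),"; in target axes",np.round(Rt.T@(np.asarray(target)-s['eef_pos']),1),"; turn deg",np.round(rv,2))
E
python3 - <<'E'
from h import *
c=load("top0.npz"); P=cloud(c); Z=P[...,2]; im=c["pixels"].astype(int)
def ray(m,z,name):
    n,l,st,_=cv2.connectedComponentsWithStats(m.astype(np.uint8)); i=1+np.argmax(st[1:,4])
    v,u=np.nonzero(l==i); p=plane(c,np.c_[u,v],z)[:,:2].astype(np.float32); r=cv2.minAreaRect(p)
    print(name,st[i],"ctr",np.round(r[0],1),np.round(r[1],1),round(r[2],2)); print(np.round(cv2.boxPoints(r),1).tolist())
def win(u0,u1,v0,v1):
    m=np.zeros((480,640),bool); m[v0:v1,u0:u1]=1; return m
mx=c["pixels"].max(2); mn=c["pixels"].min(2)
ray(win(185,221,210,265)&(mx<45),184,"pad")
ray(win(240,310,205,300)&(Z>214),221,"mag")
ray(win(335,420,195,285)&(Z>25)&(Z<45),36,"rim")
ray(win(412,435,215,285)&(Z>55),75,"handle")
ray(win(400,490,290,350)&(Z>30),43,"keypad")
for t in (140,160,180): ray(win(425,470,318,342)&(mn>t),46,"longkey%d"%t)
s=load("scene0.npz"); Q=cloud(s); Zs=Q[...,2]
m=np.zeros((480,640),bool); m[210:300,290:370]=1; m&=(Zs>210)&(Zs<226)
p=Q[m]; r=cv2.minAreaRect(p[:,:2].astype(np.float32)); print("scene mag",r,len(p))
m=np.zeros((480,640),bool); m[210:245,215:260]=1; m&=(Zs>60)&(Zs<80); p=Q[m]; print("scene handle",cv2.minAreaRect(p[:,:2].astype(np.float32)),len(p))
m=np.zeros((480,640),bool); m[280:325,350:410]=1; m&=(Zs>165)&(Zs<195); p=Q[m]; print("scene pad",cv2.minAreaRect(p[:,:2].astype(np.float32)),len(p), np.median(p,0))
go([607,-256,130],-3.36)
E
```

```text
pad [193 223  26  29 609] ctr [609.8 216.5] [49.5 58.8] 81.46
[[577.0999755859375, 196.39999389648438], [635.2000122070312, 187.60000610351562], [642.5, 236.60000610351562], [584.4000244140625, 245.3000030517578]]
mag [263 216  32  12 123] ctr [631.8  57.7] [64.8 21.1] 86.54
[[619.2999877929688, 26.0], [640.4000244140625, 24.700000762939453], [644.4000244140625, 89.5], [623.2000122070312, 90.69999694824219]]
rim [347 206  72  66 616] ctr [ 624.5 -181.4] [160.7 132. ] 77.5
[[542.7000122070312, -245.60000610351562], [671.5999755859375, -274.20001220703125], [706.2999877929688, -117.30000305175781], [577.4000244140625, -88.69999694824219]]
handle [414 228  11  30 180] ctr [ 606.4 -254.4] [14.3 69.6] 76.92
[[570.9000244140625, -253.5], [638.7000122070312, -269.29998779296875], [642.0, -255.3000030517578], [574.0999755859375, -239.60000610351562]]
keypad [ 412  301   66   40 2446] ctr [ 428.8 -312.5] [151.2  90. ] 89.36
[[382.8999938964844, -387.6000061035156], [472.8999938964844, -388.6000061035156], [474.6000061035156, -237.39999389648438], [384.6000061035156, -236.39999389648438]]
longkey140 [429 324  34  11 360] ctr [ 408.2 -312.8] [77.5 23.1] 88.21
[[395.3999938964844, -351.1000061035156], [418.5, -351.79998779296875], [420.8999938964844, -274.3999938964844], [397.8999938964844, -273.70001220703125]]Traceback (most recent call last):
  File "<stdin>", line 15, in <module>
  File "<stdin>", line 4, in ray
    return _wrapfunc(a, 'argmax', axis=axis, out=out, **kwds)
    return bound(*args, **kwds)
ValueError: attempt to get argmax of an empty sequence
```

```bash
python3 - <<'E'
from h import *
s=load("scene0.npz"); Q=cloud(s); Zs=Q[...,2]
for n,(v0,v1,u0,u1,a,b) in dict(mag=(210,300,290,370,210,226),handle=(210,245,215,260,60,80),pad=(280,325,350,410,165,195)).items():
    m=np.zeros((480,640),bool); m[v0:v1,u0:u1]=1; m&=(Zs>a)&(Zs<b); p=Q[m]; print(n,len(p),np.round(np.median(p,0),1),cv2.minAreaRect(p[:,:2].astype(np.float32)))
go([606.5,-255,130],-3.3616)
E
```

```text
mag 755 [590.6  64.6 212.8] ((589.866943359375, 62.5753173828125), (69.48558807373047, 104.5312728881836), 82.22958374023438)
handle 202 [ 611.1 -253.9   71.1] ((610.4777221679688, -255.66903686523438), (14.11642074584961, 68.93765258789062), 78.17054748535156)
pad 941 [613.3 215.1 183. ] ((609.9255981445312, 198.5444793701172), (86.74020385742188, 61.38570022583008), 81.3499526977539)
t 0.1 pos [ 182.2 -597.7  214.1] rpy [-1.572  0.    -2.846] F [-0.1  0.4 -0.1] open 0.999
tool shift now-axes mm [-505.8   84.4 -204. ] ; in target axes [-339.3   84.1 -427. ] ; turn deg [5.000e-02 2.955e+01 1.000e-02]
```

```bash
python3 -m inch '[-0.035,0,-0.02,0,5.9,0,-1, -0.035,0,-0.02,0,5.9,0,-1, -0.035,0,-0.02,0,5.9,0,-1, -0.035,0,-0.02,0,5.9,0,-1, -0.035,0,-0.02,0,5.9,0,-1]'; python3 -c "
from h import *
go([607.5,-255,130],-3.3616)"
```

```text
t: 0.6
eef_pos: [346.8, -482.5, 214.6]
tcp_rot: [-1.571, -0.0, 2.918]
ft_force: [-0.5, -0.3, 0.3]
opening: 0.998
t 0.6 pos [ 346.8 -482.5  214.6] rpy [-1.571 -0.     2.918] F [-0.5 -0.3  0.3] open 0.998
tool shift now-axes mm [-203.8   84.6 -279.6] ; in target axes [-204.8   84.6 -278.9] ; turn deg [ 0.02 -0.21  0.02]
```

```bash
python3 -m inch '[-0.026,0.008,-0.035,0,0,0,-1, -0.026,0.008,-0.035,0,0,0,-1, -0.026,0.008,-0.035,0,0,0,-1, -0.026,0.008,-0.035,0,0,0,-1, -0.026,0.008,-0.035,0,0,0,-1, -0.026,0.008,-0.035,0,0,0,-1, -0.026,0.008,-0.035,0,0,0,-1, -0.022,0.028,-0.035,0,0,0,-1, 0,0,0,0,0,0,-1, 0,0,0,0,0,0,-1]'; python3 -c "
from h import *
go([607.5,-255,43],-3.3616)
from cell import env
for n in ('scene','top'):
    c=env.read_camera(n); cv2.imwrite(f'pics/{n}1.png',c['pixels'])
c=cv2.imread('pics/top1.png')[190:350,320:480]; d=cv2.imread('pics/scene1.png')[150:310,180:340]
cv2.imwrite('pics/z1.png',cv2.resize(np.hstack([c,d]),None,fx=2.5,fy=2.5,interpolation=cv2.INTER_CUBIC))
"
```

```text
t: 1.6
eef_pos: [605.8, -253.9, 129.6]
tcp_rot: [-1.571, -0.002, 2.924]
ft_force: [1.5, -0.2, -0.1]
opening: 1.001
t 1.6 pos [ 605.8 -253.9  129.6] rpy [-1.571e+00 -2.000e-03  2.924e+00] F [ 1.5 -0.2 -0.1] open 1.001
tool shift now-axes mm [-2.1 86.6  0.8] ; in target axes [-1.9 86.6  0.7] ; turn deg [0.02 0.16 0.11]
```

View pics/z1.png

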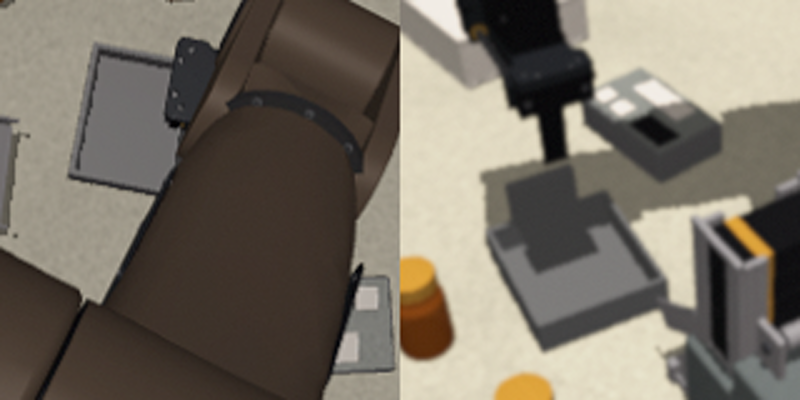

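The open gripper is centred above the handle plate, at about (548,185) in the zoomed scene half. The arm hides part of the top view. Now I'll descend and close.

```bash
python3 -m inch '[-0.002,0.025,0.001,0,0,0,-1, 0,0.025,0,0,0,0,-1, 0,0.025,0,0,0,0,-1, 0,0.011,0,0,0,0,-1, 0,0,0,0,0,0,-1, 0,0,0,0,0,0,-1]'
```

```text
t: 2.3
eef_pos: [607.7, -257.0, 45.8]
tcp_rot: [-1.57, 0.001, 2.922]
ft_force: [0.4, -0.0, -0.2]
opening: 1.001
```

```bash
python3 -m inch '[0,0,0,0,0,0,0.4, 0,0,0,0,0,0,1, 0,0,0,0,0,0,1, 0,0,0,0,0,0,1, 0,0,0,0,0,0,1, 0,0,0,0,0,0,1]'; python3 -c "
from h import *
go([554,-165,44],-3.29)"
```

```text
t: 2.9
eef_pos: [607.5, -256.2, 44.7]
tcp_rot: [-1.571, 0.0, 2.923]
ft_force: [0.3, 0.1, -0.1]
opening: 0.552
t 2.9 pos [ 607.5 -256.2   44.7] rpy [-1.571  0.     2.923] F [ 0.3  0.1 -0.1] open 0.552
tool shift now-axes mm [ 72.1   0.7 -77.4] ; in target axes [ 66.4   0.7 -82.3] ; turn deg [-0.01 -4.04 -0.  ]
```

```bash
python3 -m inch '[0,0,0,0,0,0,1, 0,0,0,0,0,0,1, 0,0,0,0,0,0,1, 0,0,0,0,0,0,1, 0,0,0,0,0,0,1, 0,0,0,0,0,0,1, 0,0,0,0,0,0,1]'; python3 -c "
from h import *
go([554,-165,44],-3.29)"
```

```text
t: 3.6
eef_pos: [607.5, -256.3, 44.6]
tcp_rot: [-1.571, 0.0, 2.923]
ft_force: [-0.7, -0.5, -0.0]
opening: 0.126
t 3.6 pos [ 607.5 -256.3   44.6] rpy [-1.571  0.     2.923] F [-0.7 -0.5 -0. ] open 0.126
tool shift now-axes mm [ 72.    0.6 -77.5] ; in target axes [ 66.4   0.6 -82.4] ; turn deg [-0.01 -4.05  0.  ]
```

Opening 0.126 is 12 mm, which matches the plate, so the handle is gripped. Now I'll slide the tray, stopping short of the rail.

```bash
python3 -m inch '[0.008,0,-0.006,0,-1,0,1, 0.008,0,-0.006,0,-1,0,1, 0.008,0,-0.006,0,-1,0,1, 0.008,0,-0.006,0,-1,0,1, 0.008,0,-0.006,0,0,0,1, 0.008,0,-0.006,0,0,0,1, 0.008,0,-0.008,0,0,0,1, 0.008,0,-0.008,0,0,0,1, 0.004,0,-0.009,0,0,0,1, 0,0,0,0,0,0,1]'; python3 -c "
from h import *
go([554,-165,44.5],-3.29)
from cell import env
for n in ('scene','top'):
    c=env.read_camera(n); cv2.imwrite(f'pics/{n}2.png',c['pixels']); np.savez(n+'2.npz',**c)
c=cv2.imread('pics/top2.png')[190:350,240:400]; d=cv2.imread('pics/scene2.png')[180:340,200:360]
cv2.imwrite('pics/z2.png',cv2.resize(np.hstack([c,d]),None,fx=2.5,fy=2.5,interpolation=cv2.INTER_CUBIC))
"
```

```text
t: 4.6
eef_pos: [550.0, -183.2, 44.7]
tcp_rot: [-1.571, -0.001, 2.994]
ft_force: [-0.6, 1.2, -2.8]
opening: 0.124
t 4.6 pos [ 550.  -183.2   44.7] rpy [-1.571e+00 -1.000e-03  2.994e+00] F [-0.6  1.2 -2.8] open 0.124
tool shift now-axes mm [ -1.3   0.2 -18.6] ; in target axes [ -1.3   0.2 -18.6] ; turn deg [0.02 0.02 0.07]
```

View pics/z2.png

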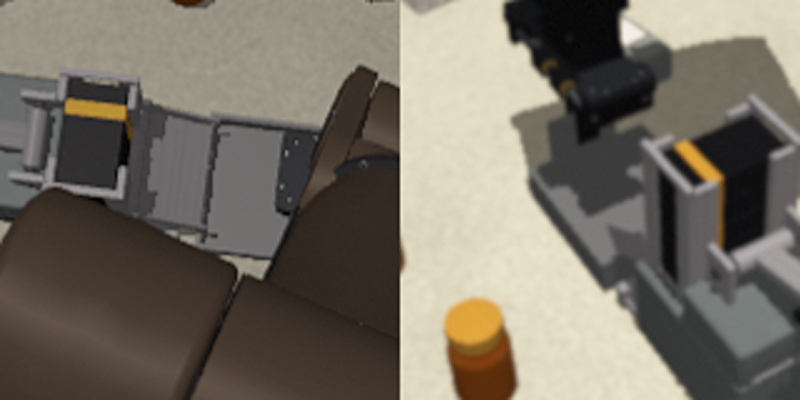

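The tray is lined up with the chute, and its front edge at zoomed top pixel (213,180) is just under the lip. I'll creep up to the rail.

```bash
python3 -m inch '[-0.001,0,-0.005,0,0,0,1, 0,0,-0.005,0,0,0,1, 0,0,-0.002,0,0,0,1, 0,0,0,0,0,0,1]'; python3 -m inch '[0,0,-0.002,0,0,0,1, 0,0,-0.001,0,0,0,1, 0,0,0,0,0,0,1]'; python3 -m inch '[0,0,-0.001,0,0,0,1, 0,0,0,0,0,0,1]'; python3 -c "
from h import *
go([554,-165,44.5],-3.29)"
```

```text
t: 5.1
eef_pos: [553.6, -172.5, 44.6]
tcp_rot: [-1.571, 0.0, 2.992]
ft_force: [1.0, 0.7, -1.3]
opening: 0.126
t: 5.4
eef_pos: [553.8, -169.8, 44.6]
tcp_rot: [-1.571, 0.0, 2.992]
ft_force: [1.0, 0.3, -1.8]
opening: 0.124
t: 5.6
eef_pos: [554.0, -168.9, 44.6]
tcp_rot: [-1.571, 0.0, 2.992]
ft_force: [1.2, -0.1, -1.2]
opening: 0.125
t 5.6 pos [ 554.  -168.9   44.6] rpy [-1.571  0.     2.992] F [ 1.2 -0.1 -1.2] open 0.125
tool shift now-axes mm [ 0.5  0.1 -3.9] ; in target axes [ 0.5  0.1 -3.9] ; turn deg [-0.   -0.05 -0.  ]
```

```bash
python3 -m inch '[0,0,-0.001,0,0,0,1, 0,0,-0.001,0,0,0,1, 0,0,0,0,0,0,1]'; python3 -m inch '[0,0,-0.001,0,0,0,1, 0,0,0,0,0,0,1]';python3 -m inch '[0,0,-0.001,0,0,0,1, 0,0,0,0,0,0,1]';python3 -m inch '[0,0,-0.001,0,0,0,1, 0,0,0,0,0,0,1]'
```

```text
t: 5.9
eef_pos: [554.3, -166.8, 44.6]
tcp_rot: [-1.571, -0.0, 2.992]
ft_force: [-0.4, -0.7, -2.8]
opening: 0.126
t: 6.1
eef_pos: [554.8, -166.6, 44.8]
tcp_rot: [-1.57, 0.001, 2.993]
ft_force: [-0.4, -6.6, -2.4]
opening: 0.124
t: 6.3
eef_pos: [555.1, -166.5, 45.1]
tcp_rot: [-1.569, 0.002, 2.993]
ft_force: [-0.9, -11.5, -0.8]
opening: 0.121
t: 6.5
eef_pos: [555.2, -166.5, 45.3]
tcp_rot: [-1.567, 0.002, 2.993]
ft_force: [-3.2, -18.4, 1.7]
opening: 0.124
```

The tray met the rail at TCP y ≈ -166.6, against a prediction of -165. I'll relax the push, open the gripper and lift.

```bash
python3 -m inch '[0,0,0.001,0,0,0,1, 0,0,0.001,0,0,0,1, 0,0,0,0,0,0,1]'; python3 -m inch '[0,0,0,0,0,0,-0.3, 0,0,0,0,0,0,-0.3, 0,0,0,0,0,0,-0.3, 0,0,0,0,0,0,-0.3, 0,0,0,0,0,0,-0.3, 0,0,0,0,0,0,-0.3]'; python3 -m inch '[0,-0.02,0,0,0,0,-0.3, 0,-0.03,0,0,0,0,-0.3, 0,-0.03,0,0,0,0,-0.3, 0,-0.03,0,0,0,0,-0.3, 0,0,0,0,0,0,1]'; python3 -c "
from h import *
go([610.5,217.5,240],-3.29)
from cell import env
for n in ('scene','top'):
    c=env.read_camera(n); cv2.imwrite(f'pics/{n}3.png',c['pixels']); np.savez(n+'3.npz',**c)
c=cv2.imread('pics/top3.png')[190:350,240:400]; d=cv2.imread('pics/scene3.png')[180:340,200:360]
cv2.imwrite('pics/z3.png',cv2.resize(np.hstack([c,d]),None,fx=2.5,fy=2.5,interpolation=cv2.INTER_CUBIC))
"
```

```text
t: 6.8
eef_pos: [554.7, -166.6, 44.8]
tcp_rot: [-1.57, 0.001, 2.992]
ft_force: [-0.1, -5.9, -0.6]
opening: 0.123
t: 7.4
eef_pos: [554.4, -165.9, 44.6]
tcp_rot: [-1.571, -0.0, 2.992]
ft_force: [-0.2, -1.2, -0.7]
opening: 0.572
t: 7.9
eef_pos: [555.9, -166.5, 158.4]
tcp_rot: [-1.569, 0.006, 2.992]
ft_force: [-0.1, 0.6, -0.4]
opening: 0.609
t 7.9 pos [ 555.9 -166.5  158.4] rpy [-1.569  0.006  2.992] F [-0.1  0.6 -0.4] open 0.609
tool shift now-axes mm [   2.5  -82.3 -387.7] ; in target axes [   2.7  -81.6 -387.9] ; turn deg [-0.09 -0.04 -0.35]
```

View pics/z3.png

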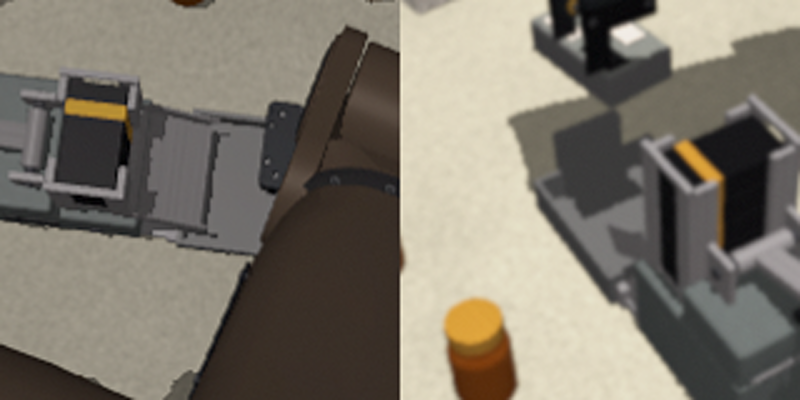

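The tray sits under the chute with the gripper clear. I'll rise above the magazine and cross over to the lever, then re-measure the tray from the top view.

```bash
python3 -m inch '[0,-0.035,0,0,0,0,1, 0,-0.035,0,0,0,0,1, 0,-0.035,0,0,0,0,1, 0,-0.02,-0.02,0,0,0,1, 0,0,-0.035,0,0,0,1, 0,0,-0.035,0,0,0,1, 0,0,-0.035,0,0,0,1, 0,0,-0.035,0,0,0,1, 0,0,-0.035,0,0,0,1, 0,0,-0.035,0,0,0,1]'; python3 -m inch '[0,0,-0.035,0,0,0,1, 0,0,-0.035,0,0,0,1, 0,0,-0.035,0,0,0,1, 0,0,-0.035,0,0,0,1, 0,0,-0.02,0,0,0,1, 0,0,0,0,0,0,1, 0,0,0,0,0,0,1]'
python3 - <<'E'
from h import *
from cell import env
go([610.5,217.5,195],-3.29)
for n in ('scene','top'):
    c=env.read_camera(n); cv2.imwrite(f'pics/{n}4.png',c['pixels']); np.savez(n+'4.npz',**c)
c=load("top4.npz"); P=cloud(c); Z=P[...,2]
def win(u0,u1,v0,v1):
    m=np.zeros((480,640),bool); m[v0:v1,u0:u1]=1; return m
def ray(m,z,name):
    n,l,st,_=cv2.connectedComponentsWithStats(m.astype(np.uint8)); i=1+np.argmax(st[1:,4])
    v,u=np.nonzero(l==i); r=cv2.minAreaRect(plane(c,np.c_[u,v],z)[:,:2].astype(np.float32))
    print(name,st[i],np.round(r[0],1),np.round(r[1],1),round(r[2],2))
ray(win(355,400,215,285)&(Z>58)&(Z<90),75,"handle expected (553.8,-165)")
E
```

```text
t: 9.0
eef_pos: [588.4, 62.9, 278.0]
tcp_rot: [-1.57, -0.002, 2.992]
ft_force: [0.5, -0.5, 0.5]
opening: 0.01
t: 9.7
eef_pos: [612.2, 219.3, 278.6]
tcp_rot: [-1.57, -0.001, 2.993]
ft_force: [0.6, -0.8, -0.8]
opening: 0.003
t 9.7 pos [612.2 219.3 278.6] rpy [-1.570e+00 -1.000e-03  2.993e+00] F [ 0.6 -0.8 -0.8] open 0.003
tool shift now-axes mm [ 1.3 83.6  1.9] ; in target axes [ 1.4 83.6  2. ] ; turn deg [-0.06 -0.02  0.07]
handle expected (553.8,-165) [377 251   8  31 172] [ 555.2 -163.7] [13.1 69.8] 81.53
```

View pics/top4.png

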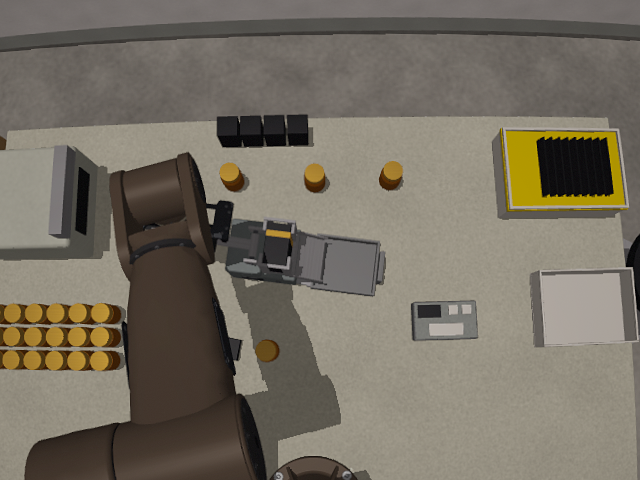

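View pics/scene4.png

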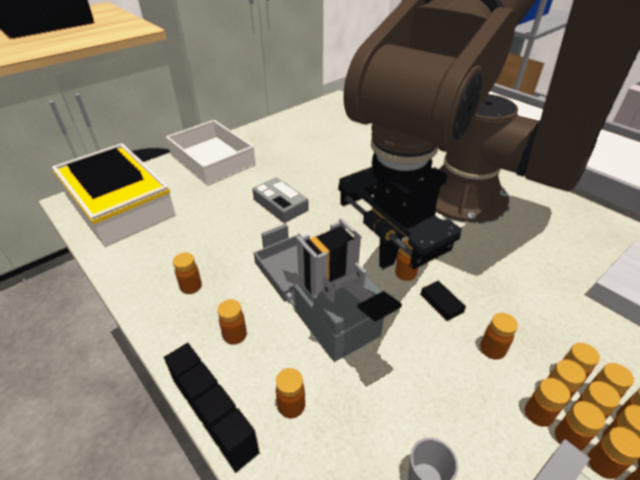

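Tray check: the handle is at (555.2, -163.7) with yaw 81.5°, within 2 mm of home and square. The gripper is above the pad, which is at scene pixel (380,305). Now I'll descend to the pad.

```bash
python3 -m inch '[0.001,0.03,0,0,0,0,1, 0,0.03,0,0,0,0,1, 0,0.02,0.001,0,0,0,1, 0,0,0,0,0,0,1, 0,0,0,0,0,0,1]'; python3 -m inch '[0,0.01,0,0,0,0,1, 0,0.005,0,0,0,0,1, 0,0,0,0,0,0,1]'; python3 -m inch '[0,0.008,0,0,0,0,1, 0,0.008,0,0,0,0,1, 0,0.008,0,0,0,0,1, 0,0.006,0,0,0,0,1, 0,0,0,0,0,0,1]'
```

```text
t: 10.3
eef_pos: [611.7, 218.0, 200.4]
tcp_rot: [-1.571, 0.0, 2.991]
ft_force: [-0.2, -0.4, 1.0]
opening: 0.006
t: 10.6
eef_pos: [611.5, 218.8, 184.8]
tcp_rot: [-1.571, 0.001, 2.992]
ft_force: [-0.8, -0.9, 4.0]
opening: 0.005
t: 11.1
eef_pos: [612.4, 220.4, 156.0]
tcp_rot: [-1.574, 0.004, 2.992]
ft_force: [2.1, 6.1, 9.2]
opening: 0.003
```

```bash
python3 -m inch '[0,0.008,0,0,0,0,1, 0,0.008,0,0,0,0,1, 0,0.005,0,0,0,0,1, 0,0,0,0,0,0,1, 0,0,0,0,0,0,1]'; python3 -m inch '[0,0.002,0,0,0,0,1, 0,0,0,0,0,0,1]'
```

```text
t: 11.6
eef_pos: [612.3, 219.5, 135.2]
tcp_rot: [-1.573, 0.003, 2.992]
ft_force: [0.5, 1.7, 9.6]
opening: 0.007
t: 11.8
eef_pos: [612.3, 219.3, 133.4]
tcp_rot: [-1.572, 0.003, 2.993]
ft_force: [0.8, 1.0, 10.3]
opening: 0.008
```

```bash
python3 -m inch '[0,0.001,0,0,0,0,1, 0,0,0,0,0,0,1]'; python3 -m inch '[0,0.001,0,0,0,0,1, 0,0,0,0,0,0,1]';  python3 -m inch '[0,0.001,0,0,0,0,1, 0,0,0,0,0,0,1]'
```

```text
t: 12.0
eef_pos: [612.3, 219.2, 132.7]
tcp_rot: [-1.572, 0.003, 2.993]
ft_force: [0.5, 0.5, 10.9]
opening: 0.003
t: 12.2
eef_pos: [612.4, 219.2, 132.4]
tcp_rot: [-1.572, 0.004, 2.993]
ft_force: [-2.6, -0.7, 18.1]
opening: 0.003
t: 12.4
eef_pos: [612.4, 219.2, 132.2]
tcp_rot: [-1.572, 0.005, 2.993]
ft_force: [-4.3, -1.4, 24.2]
opening: 0.003
```

The force jumped at z ≈ 132.4, the stated stop height, so that was a full press. I'll let the lever up and look.

```bash
python3 -m inch '[0,-0.01,0,0,0,0,1, 0,-0.015,0,0,0,0,1, 0,-0.02,0,0,0,0,1, 0,-0.02,0,0,0,0,1, 0,-0.01,0,0,0,0,1, 0,0,0,0,0,0,1, 0,0,0,0,0,0,1, 0,0,0,0,0,0,1, 0,0,0,0,0,0,1]'; python3 -c "
from h import *
from cell import env
go([610.8,217.5,187],-3.29)
for n in ('scene','top'):
    c=env.read_camera(n); cv2.imwrite(f'pics/{n}5.png',c['pixels']); np.savez(n+'5.npz',**c)
c=cv2.imread('pics/top5.png')[190:350,240:400]; d=cv2.imread('pics/scene5.png')[200:360,250:410]
cv2.imwrite('pics/z5.png',cv2.resize(np.hstack([c,d]),None,fx=2.5,fy=2.5,interpolation=cv2.INTER_CUBIC))
"
```

```text
t: 13.3
eef_pos: [611.0, 218.8, 202.6]
tcp_rot: [-1.57, -0.001, 2.992]
ft_force: [-0.7, 0.6, -0.6]
opening: 0.006
t 13.3 pos [611.  218.8 202.6] rpy [-1.570e+00 -1.000e-03  2.992e+00] F [-0.7  0.6 -0.6] open 0.006
tool shift now-axes mm [-0.  15.6  1.3] ; in target axes [ 0.  15.6  1.3] ; turn deg [-0.04 -0.05  0.08]
```

View pics/z5.png

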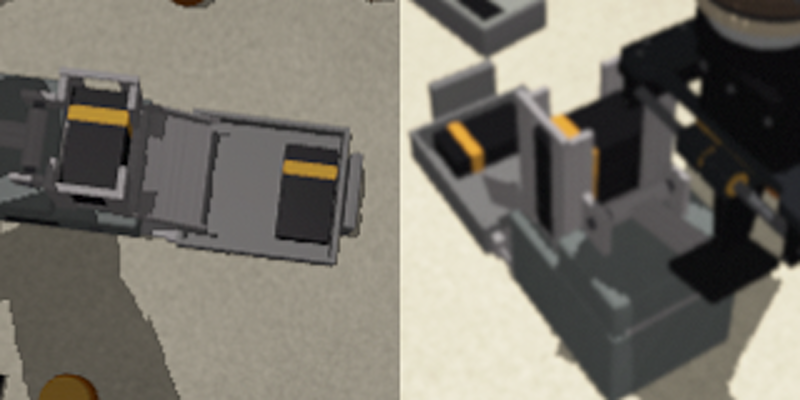

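Carton 1 lies in the tray at zoomed top pixel (307,193), the tray hasn't moved, the stack has dropped by one and the lever is up. Second press.

```bash
python3 -m inch '[0,0.015,0.001,0,0,0,1, 0,0.008,0,0,0,0,1, 0,0.008,0,0,0,0,1, 0,0.008,0,0,0,0,1, 0,0.008,0,0,0,0,1, 0,0.008,0,0,0,0,1, 0,0.008,0,0,0,0,1, 0,0.006,0,0,0,0,1, 0,0,0,0,0,0,1, 0,0,0,0,0,0,1]'; python3 -m inch '[0,0.002,0,0,0,0,1, 0,0,0,0,0,0,1]'; python3 -m inch '[0,0.001,0,0,0,0,1, 0,0,0,0,0,0,1]'
```

```text
t: 14.4
eef_pos: [612.1, 218.8, 135.6]
tcp_rot: [-1.573, 0.003, 2.992]
ft_force: [-0.1, 4.3, 8.9]
opening: 0.003
t: 14.6
eef_pos: [612.0, 218.5, 133.7]
tcp_rot: [-1.572, 0.003, 2.992]
ft_force: [0.2, 2.5, 9.5]
opening: 0.004
t: 14.8
eef_pos: [612.0, 218.4, 132.9]
tcp_rot: [-1.572, 0.003, 2.992]
ft_force: [0.2, 2.7, 10.8]
opening: 0.003
```

```bash
python3 -m inch '[0,0.002,0,0,0,0,1, 0,0,0,0,0,0,1]'; python3 -m inch '[0,-0.01,0,0,0,0,1, 0,-0.015,0,0,0,0,1, 0,-0.02,0,0,0,0,1, 0,-0.02,0,0,0,0,1, 0,-0.01,0,0,0,0,1, 0,0,0,0,0,0,1, 0,0,0,0,0,0,1, 0,0,0,0,0,0,1, 0,0,0,0,0,0,1]'; python3 -c "
from h import *
from cell import env
go([610.8,217.5,187],-3.29)
for n in ('scene','top'):
    c=env.read_camera(n); cv2.imwrite(f'pics/{n}6.png',c['pixels']); np.savez(n+'6.npz',**c)
c=cv2.imread('pics/top6.png')[190:350,240:400]; d=cv2.imread('pics/scene6.png')[200:360,250:410]
cv2.imwrite('pics/z6.png',cv2.resize(np.hstack([c,d]),None,fx=2.5,fy=2.5,interpolation=cv2.INTER_CUBIC))
"
```

```text
t: 15.0
eef_pos: [612.1, 218.4, 132.4]
tcp_rot: [-1.573, 0.004, 2.992]
ft_force: [-4.0, 0.1, 22.7]
opening: 0.008
t: 15.9
eef_pos: [610.8, 217.8, 203.6]
tcp_rot: [-1.57, -0.001, 2.992]
ft_force: [1.7, -0.7, 0.1]
opening: 0.006
t 15.9 pos [610.8 217.8 203.6] rpy [-1.570e+00 -1.000e-03  2.992e+00] F [ 1.7 -0.7  0.1] open 0.006
tool shift now-axes mm [-0.  16.6  0.3] ; in target axes [ 0.  16.6  0.3] ; turn deg [-0.04 -0.05  0.08]
```

View pics/z6.png

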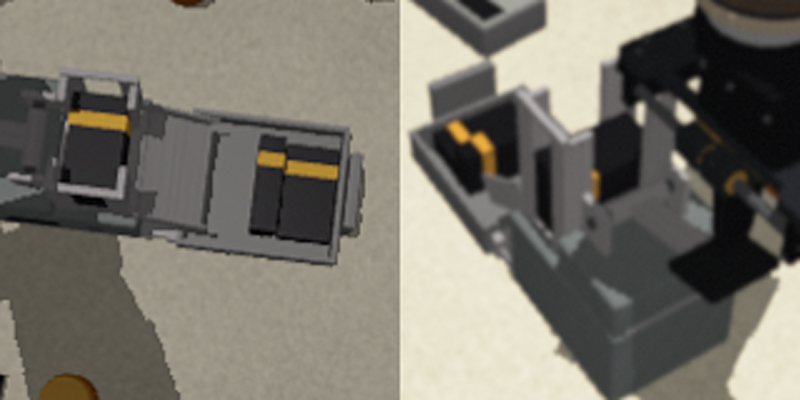

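```bash
python3 - <<'E'
from h import *
c=load("top6.npz"); P=cloud(c)
v=265
th=np.radians(-8.5); xd=np.array([np.cos(th),np.sin(th)]); yd=np.array([-np.sin(th),np.cos(th)]); o=np.array([588,63.6])
for v in (262,275):
  for u in range(326,386,3):
    p=P[v,u]; q=p[:2]-o; print(u,v,"disp x %.0f y %.0f z %.0f"%(q@xd,q@yd,p[2]))
E
```

```text
326 262 disp x 4 y -105 z 3
329 262 disp x 5 y -112 z 6
332 262 disp x 7 y -119 z 1
335 262 disp x 7 y -126 z 2
338 262 disp x 7 y -133 z 8
341 262 disp x 8 y -140 z 11
344 262 disp x 3 y -147 z 52
347 262 disp x 3 y -153 z 57
350 262 disp x 4 y -160 z 54
353 262 disp x 9 y -168 z 29
356 262 disp x 10 y -175 z 27
359 262 disp x 11 y -182 z 28
362 262 disp x 12 y -189 z 28
365 262 disp x 13 y -197 z 25
368 262 disp x 14 y -204 z 25
371 262 disp x 15 y -211 z 25
374 262 disp x 19 y -219 z 6
377 262 disp x 15 y -224 z 33
380 262 disp x 10 y -228 z 72
383 262 disp x 11 y -235 z 72
326 275 disp x -27 y -109 z 2
329 275 disp x -26 y -116 z 6
332 275 disp x -25 y -123 z 1
335 275 disp x -24 y -130 z 1
338 275 disp x -23 y -137 z 3
341 275 disp x -29 y -143 z 59
344 275 disp x -28 y -150 z 54
347 275 disp x -27 y -157 z 53
350 275 disp x -26 y -164 z 55
353 275 disp x -22 y -172 z 27
356 275 disp x -21 y -179 z 31
359 275 disp x -20 y -186 z 27
362 275 disp x -18 y -193 z 22
365 275 disp x -18 y -200 z 24
368 275 disp x -17 y -207 z 25
371 275 disp x -16 y -214 z 24
374 275 disp x -16 y -221 z 29
377 275 disp x -21 y -224 z 75
380 275 disp x -19 y -232 z 70
383 275 disp x -8 y -245 z -6
```

Carton 2 came to rest on its long edge (top z ≈ 55, dispenser y -141 to -165), inside the tray. That leaves a gap of about 60 mm behind it, enough for carton 3. Third press.

```bash
python3 -m inch '[0,0.016,0,0,0,0,1, 0,0.008,0,0,0,0,1, 0,0.008,0,0,0,0,1, 0,0.008,0,0,0,0,1, 0,0.008,0,0,0,0,1, 0,0.008,0,0,0,0,1, 0,0.008,0,0,0,0,1, 0,0.007,0,0,0,0,1, 0,0.001,0,0,0,0,1, 0,0,0,0,0,0,1]'; python3 -m inch '[0,0.002,0,0,0,0,1, 0,0,0,0,0,0,1]'; python3 -m inch '[0,0.001,0,0,0,0,1, 0,0,0,0,0,0,1]'
```

```text
t: 17.0
eef_pos: [612.0, 218.4, 133.6]
tcp_rot: [-1.572, 0.002, 2.992]
ft_force: [-0.5, 2.7, 10.5]
opening: 0.006
t: 17.2
eef_pos: [612.0, 218.3, 132.7]
tcp_rot: [-1.572, 0.003, 2.992]
ft_force: [-1.7, 1.1, 16.6]
opening: 0.007
t: 17.4
eef_pos: [612.1, 218.3, 132.5]
tcp_rot: [-1.572, 0.004, 2.992]
ft_force: [-3.8, 0.0, 22.8]
opening: 0.008
```

```bash
python3 -m inch '[0,-0.01,0,0,0,0,1, 0,-0.015,0,0,0,0,1, 0,-0.02,0,0,0,0,1, 0,-0.02,0,0,0,0,1, 0,-0.01,0,0,0,0,1, 0,0,0,0,0,0,1, 0,0,0,0,0,0,1, 0,0,0,0,0,0,1, 0,0,0,0,0,0,1]'; python3 -c "
from h import *
from cell import env
go([610.8,217.5,187],-3.29)
for n in ('scene','top'):
    c=env.read_camera(n); cv2.imwrite(f'pics/{n}7.png',c['pixels']); np.savez(n+'7.npz',**c)
c=cv2.imread('pics/top7.png')[190:350,240:400]; d=cv2.imread('pics/scene7.png')[200:360,250:410]
cv2.imwrite('pics/z7.png',cv2.resize(np.hstack([c,d]),None,fx=2.5,fy=2.5,interpolation=cv2.INTER_CUBIC))
c=load('top7.npz'); P=cloud(c)
th=np.radians(-8.5); xd=np.array([np.cos(th),np.sin(th)]); yd=np.array([-np.sin(th),np.cos(th)]); o=np.array([588,63.6])
for v in (255,268):
  print([('%.0f'%((P[v,u,:2]-o)@yd),'%.0f'%P[v,u,2]) for u in range(290,388,4)])
"
```

```text
t: 18.3
eef_pos: [610.9, 217.8, 203.6]
tcp_rot: [-1.57, -0.001, 2.992]
ft_force: [-0.2, -0.3, 0.0]
opening: 0.002
t 18.3 pos [610.9 217.8 203.6] rpy [-1.570e+00 -1.000e-03  2.992e+00] F [-0.2 -0.3  0. ] open 0.002
tool shift now-axes mm [ 0.  16.6  0.3] ; in target axes [ 0.  16.6  0.3] ; turn deg [-0.03 -0.05  0.08]
[('-23', '94'), ('-32', '95'), ('-41', '87'), ('-49', '81'), ('-58', '71'), ('-67', '65'), ('-76', '65'), ('-85', '56'), ('-94', '49'), ('-103', '52'), ('-112', '58'), ('-122', '50'), ('-131', '31'), ('-141', '16'), ('-149', '56'), ('-159', '49'), ('-169', '18'), ('-178', '29'), ('-187', '29'), ('-197', '31'), ('-206', '30'), ('-216', '24'), ('-224', '37'), ('-231', '76'), ('-246', '0')]
[('-32', '162'), ('-36', '85'), ('-44', '84'), ('-53', '71'), ('-62', '66'), ('-71', '66'), ('-80', '60'), ('-89', '59'), ('-98', '52'), ('-107', '53'), ('-116', '58'), ('-125', '39'), ('-135', '25'), ('-144', '57'), ('-153', '59'), ('-162', '58'), ('-172', '25'), ('-182', '31'), ('-191', '28'), ('-201', '25'), ('-210', '27'), ('-219', '34'), ('-225', '74'), ('-234', '70'), ('-250', '1')]
```

View pics/z7.png

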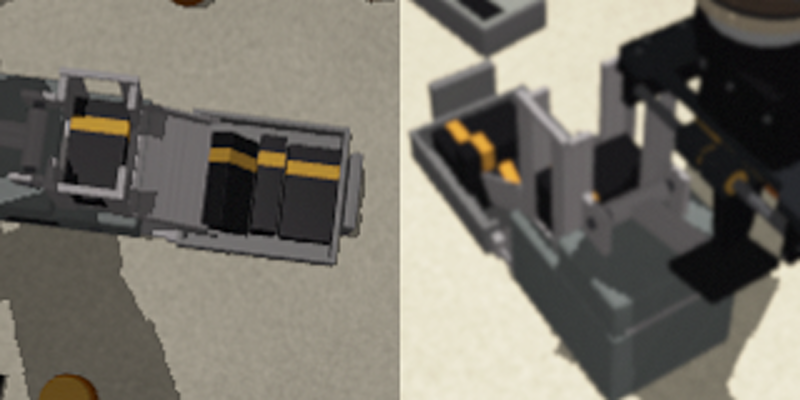

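Carton 3 is in the tray, leaning on its edge at zoomed top pixel (230,185), with its centre near tray y = +35. I'll check that the magazine has re-seated and then head for the key.

```bash
python3 -m inch '[0,-0.035,0,0,0,0,1, 0,-0.04,0,0,0,0,1, 0,0,0,0,0,0,1]'; python3 -c "
from h import *
for n in ('top0.npz','top5.npz','top6.npz','top7.npz'):
    P=cloud(load(n)); print(n,np.round(np.median(P[243:252,270:283].reshape(-1,3),0),1))
go([408.5,-313,120],-3.155)"
```

```text
t: 18.7
eef_pos: [612.7, 218.3, 284.8]
tcp_rot: [-1.574, 0.007, 2.992]
ft_force: [0.6, -0.0, -0.4]
opening: 0.004
top0.npz [580.6  64.2 208.6]
top5.npz [nan nan nan]
top6.npz [nan nan nan]
top7.npz [nan nan nan]
t 18.7 pos [612.7 218.3 284.8] rpy [-1.574  0.007  2.992] F [ 0.6 -0.  -0.4] open 0.004
tool shift now-axes mm [124.2 162.2 556.2] ; in target axes [197.  164.8 534. ] ; turn deg [ 0.14 -7.78 -0.44]
```

```bash
python3 -m inch '[0.008,0,0.035,0,0,0,1, 0.008,0,0.037,0,0,0,1, 0.008,0,0.037,0,0,0,1, 0.008,0,0.037,0,0,0,1, 0.008,0,0.037,0,0,0,1, 0.008,0,0.037,0,0,0,1, 0.008,0,0.037,0,0,0,1, 0.008,0,0.037,0,0,0,1, 0.008,0,0.037,0,0,0,1, 0.008,0,0.037,0,0,0,1]'; python3 -m inch '[0.008,0,0.037,0,0,0,1, 0.008,0,0.037,0,0,0,1, 0.008,0.02,0.037,0,0,0,1, 0.008,0.02,0.037,0,0,0,1, 0.008,0.02,0.03,0,0,0,1, 0,0,0,0,-4,0,1, 0,0,0,0,-4,0,1, 0,0,0,0,0,0,1]'; python3 -c "
from h import *
for n in ('top0.npz','top5.npz','top6.npz','top7.npz'):
    P=cloud(load(n)); print(n,np.round(np.nanmedian(P[243:252,270:283].reshape(-1,3),0),1))
go([408.5,-313,70],-3.155)"
```

```text
t: 19.7
eef_pos: [476.4, -135.4, 279.2]
tcp_rot: [-1.571, -0.0, 2.992]
ft_force: [0.3, -0.4, -0.3]
opening: 0.007
t: 20.5
eef_pos: [410.9, -304.3, 219.0]
tcp_rot: [-1.571, -0.001, 3.132]
ft_force: [0.1, 0.2, 0.5]
opening: 0.008
top0.npz [580.6  64.2 208.6]
top5.npz [584.8  65.9 185.1]
top6.npz [588.5  67.7 160.8]
top7.npz [593.1  69.5 137.1]
t 20.5 pos [ 410.9 -304.3  219. ] rpy [-1.571e+00 -1.000e-03  3.132e+00] F [0.1 0.2 0.5] open 0.008
tool shift now-axes mm [  2.2 149.    8.8] ; in target axes [  2.3 149.    8.7] ; turn deg [0.03 0.24 0.04]
```

The stack top fell 24 mm per press (209, 185, 161, 137 mm), so two cartons are left and seated. I'll descend over the long key.

```bash
python3 -m inch '[0.002,0.035,0.005,0,0,0,1, 0,0.035,0.004,0,0,0,1, 0,0.035,0,0,0,0,1, 0,0.03,0,0,0,0,1, 0,0.012,0,0,0,0,1, 0,0,0,0,0,0,1, 0,0,0,0,0,0,1]'; python3 -c "
from h import *
from cell import env
go([408.5,-313,48],-3.155)
for n in ('scene','top'):
    c=env.read_camera(n); cv2.imwrite(f'pics/{n}8.png',c['pixels']); np.savez(n+'8.npz',**c)
c=cv2.imread('pics/top8.png')[190:350,240:400]; d=cv2.imread('pics/scene8.png')[150:310,200:360]
cv2.imwrite('pics/z8.png',cv2.resize(np.hstack([c,d]),None,fx=2.5,fy=2.5,interpolation=cv2.INTER_CUBIC))
"
```

```text
t: 21.2
eef_pos: [409.6, -313.5, 73.5]
tcp_rot: [-1.57, 0.001, 3.132]
ft_force: [-0.1, 0.2, 0.4]
opening: 0.004
t 21.2 pos [ 409.6 -313.5   73.5] rpy [-1.570e+00  1.000e-03  3.132e+00] F [-0.1  0.2  0.4] open 0.004
tool shift now-axes mm [ 1.2 25.5 -0.5] ; in target axes [ 1.1 25.5 -0.5] ; turn deg [-0.05  0.19 -0.04]
```

View pics/z8.png

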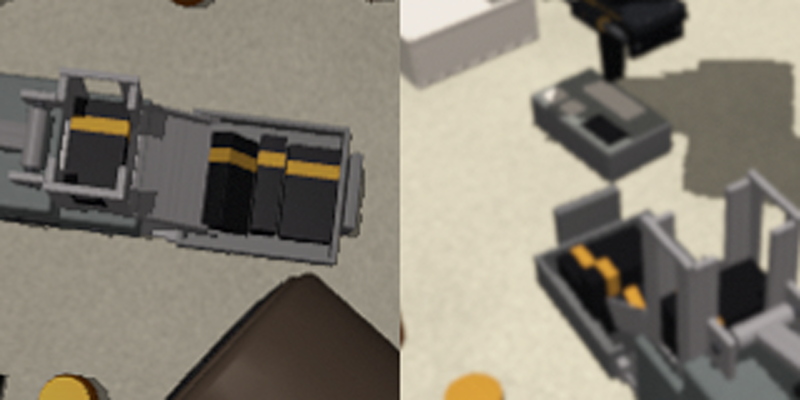

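The cartons and tray haven't moved, and the fingertips at zoomed scene pixel (612,70) are above the long key. I'll ease down in 1–2 mm steps, feeling for force.

```bash
python3 -m inch '[0.001,0.012,0,0,0,0,1, 0,0.008,0,0,0,0,1, 0,0.003,0,0,0,0,1, 0,0,0,0,0,0,1, 0,0,0,0,0,0,1]'; python3 -m inch '[0,0.002,0,0,0,0,1, 0,0,0,0,0,0,1]'; python3 -m inch '[0,0.001,0,0,0,0,1, 0,0,0,0,0,0,1]'; python3 -m inch '[0,0.001,0,0,0,0,1, 0,0,0,0,0,0,1]'
```

```text
t: 21.8
eef_pos: [408.2, -313.2, 49.6]
tcp_rot: [-1.571, -0.0, 3.132]
ft_force: [0.6, -0.6, -0.4]
opening: 0.003
t: 22.0
eef_pos: [408.2, -313.2, 47.6]
tcp_rot: [-1.571, 0.0, 3.132]
ft_force: [-0.5, 0.3, -0.6]
opening: 0.005
t: 22.2
eef_pos: [408.2, -313.2, 46.6]
tcp_rot: [-1.571, 0.0, 3.132]
ft_force: [-0.3, 0.6, 0.2]
opening: 0.001
t: 22.4
eef_pos: [408.2, -313.2, 45.7]
tcp_rot: [-1.571, 0.0, 3.132]
ft_force: [0.1, -0.4, 2.7]
opening: 0.005
```

```bash
python3 -m inch '[0,0.001,0,0,0,0,1, 0,0,0,0,0,0,1]'; python3 -m inch '[0,0.001,0,0,0,0,1, 0,0,0,0,0,0,1]'
```

```text
t: 22.6
eef_pos: [408.2, -313.3, 44.9]
tcp_rot: [-1.57, 0.0, 3.132]
ft_force: [-1.8, 1.0, 6.9]
opening: 0.006
t: 22.8
eef_pos: [408.3, -313.3, 44.7]
tcp_rot: [-1.57, 0.001, 3.132]
ft_force: [-3.2, 2.3, 17.3]
opening: 0.004
```

The key reads 17 N, a firm press with margin either side. I'll hold briefly, lift clear and run the final checks.

```bash
python3 -m inch '[0,0,0,0,0,0,1, 0,0,0,0,0,0,1, 0,0,0,0,0,0,1]'; python3 -m inch '[0,-0.01,0,0,0,0,1, 0,-0.03,0,0,0,0,1, 0,-0.035,0,0,0,0,1, 0,-0.035,0,0,0,0,1, 0,0,0,0,0,0,1, 0,0,0,0,0,0,1]'; python3 - <<'E'
from h import *
from cell import env
go([408.5,-313,150],-3.155)
for n in ('scene','top'):
    c=env.read_camera(n); cv2.imwrite(f'pics/{n}9.png',c['pixels']); np.savez(n+'9.npz',**c)
c=load("top9.npz"); P=cloud(c); Z=P[...,2]
m=np.zeros((480,640),bool); m[215:285,370:400]=1; m&=(Z>58)&(Z<90)
v,u=np.nonzero(m); r=cv2.minAreaRect(plane(c,np.c_[u,v],75)[:,:2].astype(np.float32)); print("handle",np.round(r[0],1),np.round(r[1],1),round(r[2],2))
m=np.zeros((480,640),bool); m[215:265,186:222]=1; m&=c["pixels"].max(2)<45
print("pad z",np.nanmedian(Z[m]), "stack",np.nanmedian(Z[243:252,270:283]))
d=cv2.absdiff(load('top7.npz')["pixels"][200:290,310:390],c["pixels"][200:290,310:390]); print("tray pixel diff",d.mean(),d.max())
E
```

```text
t: 23.1
eef_pos: [408.3, -313.2, 44.7]
tcp_rot: [-1.57, 0.001, 3.132]
ft_force: [-3.6, 3.1, 17.0]
opening: 0.003
t: 23.7
eef_pos: [408.2, -313.2, 154.0]
tcp_rot: [-1.57, 0.001, 3.132]
ft_force: [-0.3, 0.2, -1.2]
opening: 0.004
t 23.7 pos [ 408.2 -313.2  154. ] rpy [-1.570e+00  1.000e-03  3.132e+00] F [-0.3  0.2 -1.2] open 0.004
tool shift now-axes mm [-0.3  4.  -0.2] ; in target axes [-0.3  4.  -0.2] ; turn deg [-0.06  0.22 -0.05]
handle [ 554.7 -163.8] [12.9 70.7] 81.53
pad z 182.7620296099604 stack 136.41463015943575
tray pixel diff 6.227962962962963 10
```

View pics/top9.png

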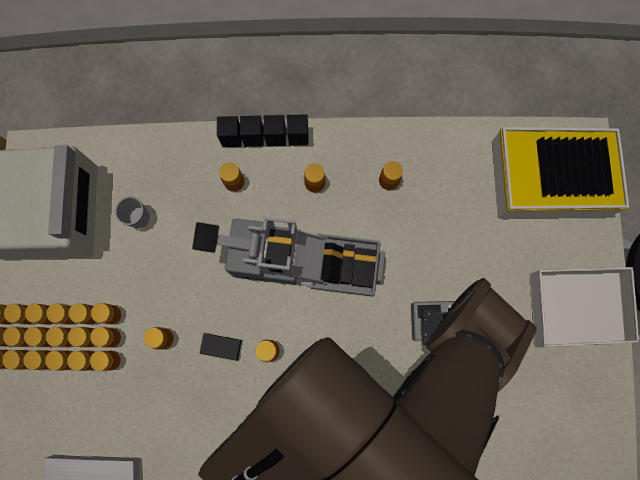

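View pics/scene9.png

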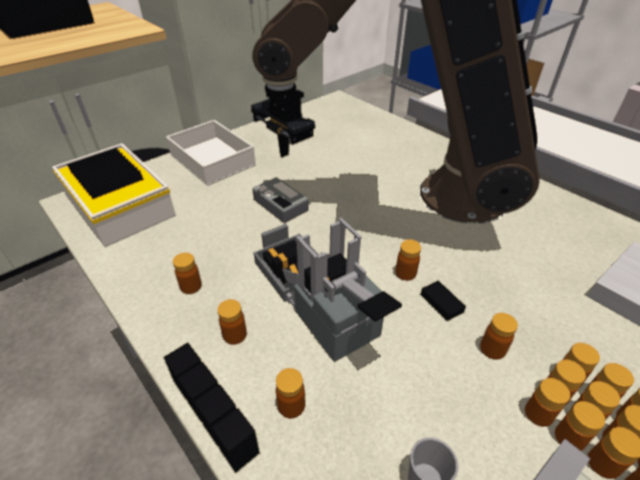

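The three cartons are in the tray at about (350,265), two are left in the magazine at (280,245), and the pad is up at (206,237). The jars, cup and spare carton are where they started, and the hand is clear of everything. Handing in.

```bash
python3 -c "
from cell import env
print(env.job_done())"
```

```text
the job is handed in; nothing more can be done
None
```

I slid the tray home and released it, pressed the lever fully three times, then pressed the long key to about 17 N. I handed the job in with the clock at about 24 s of the 72 s allowed; no verdict is reported.

What my last checks showed:
- **Tray:** the handle measured (554.7, -163.8), against about (553.8, -165) expected for home. It is square to the dispenser to within measurement and did not move during the presses.
- **Cartons:** all three are in the tray. Carton 1 lies flat, carton 2 stands on its long edge, and carton 3 rests tilted at the chute end. I saw no movement between the last pictures.
- **Magazine:** the stack top fell about 24 mm with each press, from 209 to 137 mm, which leaves two cartons seated.
- **Lever:** the pad is back up at about 183 mm, against 184 mm when released.
- **Surroundings:** by eye in the last pictures, the jars, cup and spare carton are where they started. The hand was about 110 mm above the keypad and touching nothing.

No check failed. The only differences were offsets of 1 to 2 mm between measured and predicted positions, about what the camera calibration allows.

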